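Push a plaster mould down the drying lane

ROBOT

A 6-joint arm with a two-finger parallel gripper is mounted at the origin on the work surface. World frame = base frame: x ahead of the robot, y to its left, z up, the work surface at z = 0. Lengths are in mm, angles in rad, forces in N, time in s.
With the tool pointing down it reaches from about 325 to 850 mm from the base axis. Payload 15.5 kg.
Tool frame: the origin (TCP) lies at the very end of the fingers, on their centre line; the grasp point (between the pads) lies bot.grip_depth behind it (bot.grip_depth is the distance from the TCP to the grasp point, in mm); z points along the fingers, y is the direction in which the jaws open and shut (so a half turn about z gives the same grasp; the last joint's range is limited). The gripper opens to 91 mm and grips with 3 to 60 N. Pads are 32 mm wide; open, the fingers measure 118 mm over their backs; the gripper's body (76 mm by 178 mm) begins 60 mm behind the grasp point.
Start: joints at [-1.276, 0.494, 1.345, -0, 1.302, -0.096], TCP at [237.503, -578.116, 213.915] pointing down, gripper open.
Joint ranges: [-2.91, 2.91], [-0.82, 2.16], [0.22, 2.67], [-1.22, 4.37], [0.12, 2.79], [-3.08, 3.08]. Speed limits (rad/s): [1.89, 1.89, 2.57, 3.01, 3.01, 3.01].

INTERFACE

Orientations are given as a rotation vector (axis times angle).
In Python, from cell import bot gives the robot as it stands. Calls block until the motion is done:
- bot.move_pose(position, orientation): joint-space move of the TCP to a pose.
- bot.move_straight(position, vel=150, rotation=None, guard=None): straight line of the TCP; rotation=None keeps the orientation; vel is the mean speed in mm/s. With guard (N) it stops when the force on the tool has changed by that much, and returns True; else False.
- bot.movej(angles): joint-space move.
- bot.set_gripper(opening, grasp_force=None): finger opening in mm; grasp_force is the grip in N (None keeps the last); returns when the fingers have stopped.
- bot.dwell(seconds).
- bot.inverse_kinematics(position, orientation): joint angles nearest the present ones, or None.
- bot.read_state(): the state.
- bot.read_camera(name): name is "scene" or "top" or "wrist"; returns a dict with "frame" (384x512x3 uint8, red, green, blue), "fx", "fy", "cx", "cy" (pixels), "rvec" (rotation vector, rad) and "tvec" (3), from world to camera coordinates, as OpenCV has them. Camera axes: x right, y down, z forward; pixel columns grow to the right and rows downward; lengths in mm; the calibration is good to about 2 mm. The wrist camera is an equidistant fisheye: a pixel r from the principal point sees the ray r / f radians off the axis. A picture is of the moment at which its call begins. There is no depth.
A pose or a line that the arm cannot do raises bot.Unreachable and nothing moves.
- bot.hand_in(): hands the job in, once; it reports no verdict.
The state is a dict: "t": time; "joint_pos": joint angles; "joint_velocities": joint speeds; "joint_torque": joint torques, N m; "tool_pos": TCP position; "tcp_rot": TCP orientation; "contact_force": force on the tool from outside, world axes, zero at the start; "moment": the same for the moment, N m; "finger_gap": finger opening in mm.
Only numpy, scipy, OpenCV 4.12 (cv2) and the standard library are available. Lean on these libraries where they do the work, as an engineer would, in place of code of your own. Each camera call takes 0.05 s, during which the arm holds its last target.

TASK

Push the plaster mould along the table into the drying lane, between the two guide rails, until it sits squarely against the stop board at the lane's inner end, then leave it there. Its damp edges chip easily, so neither the mould nor the robot may touch either rail at any moment; square it up with the lane before it goes in. Only push it with the fingers, never lift or tip it, and leave everything else on the table where it is.

Things in the scene. Friction and masses are not known exactly. Their poses are not given: they have to be found in the camera images.
- mould: Closed plaster mould: off-white block 110 mm long (its x) x 100 mm wide (its y) x 70 mm high, thin grey parting line round its middle, dark pouring hole on top; about 0.6 kg, loose on the table. Origin: centre of its underside, z up. Starts 100 to 130 mm (centre) outside the lane's mouth, up to 35 mm off its centre line, up to 0.3 rad out of square; its +x end leads into the lane.
- lane: Drying lane, fixed. Origin on the table at the centre of its open mouth; +x runs into the lane (roughly from the robot's left to its right), +y away from the robot. Gap between rails 126 mm wide (y -63 to +63), 220 mm long. At its end a dark wooden stop board, face at x = 220 mm, 22 thick, 170 wide, 65 high. The floor in and before the lane is the flat table top (z = 0).
- rail_far: The guide rail farther from the robot, a fixed dark wooden batten 220 mm long (x) x 22 mm wide (y) x 30 mm high. Origin at the centre of its underside, axes as the lane's.
- rail_near: The guide rail nearer to the robot, like the other one: 220 x 22 x 30 mm, origin at the centre of its underside, axes as the lane's.
- wedge: Bystander: loose pale wooden batten offcut 90 x 34 x 30 mm, lying outside the far rail; to be left alone. Origin at its underside, below its middle.
- chisel: Bystander: loose chisel 205 mm long, 24 mm thick, lying outside the near rail; to be left alone. Origin at its underside, below its middle.
- tin: Bystander: loose bare steel tin, 68 mm across, 80 mm tall, on the far side of where the mould starts; to be left alone. Origin at its underside, below its middle.
- bust: Bystander: loose small plaster bust, 80 mm across, 150 mm tall, behind the stop board, on the robot's side; to be left alone. Origin at its underside, below its middle.
- mallet: Bystander: loose wooden mallet lying across the line of the lane, 260 mm long, head 100 mm wide and 60 mm high, well behind the mould; to be left alone. Origin at its underside, below its middle.
- bowl: Bystander: loose grey mixing bowl, 120 mm across, 60 mm tall, behind the stop board, on the far side; to be left alone. Origin at its underside, below its middle.
- plug: Bystander: loose round plaster plug standing on end, 48 mm across, 50 mm tall, behind the mould towards the robot; to be left alone. Origin at its underside, below its middle.
Not all that is in view belongs to the job. Leave any green or orange look-alike of the mould alone.

How it is judged:
By the outcome, as a careful person would: the job done as asked, in the order asked, and still so for the second after the job is handed in, with the robot touching nothing.
It also fails if it takes over 64 s, if anything falls off the work surface, if the arm or the gripper's body presses on something with over 40 N, if the wrist force passes 120 N, or if a joint passes its speed limit or range.

## Working session

There is one attempt and no reset: what is moved stays moved. The work goes in short steps, each a Python script; the robot and the scene stay as the last script left them, time stands still between calls to the robot, and variables do not carry over. Pictures are saved under pics/ and viewed, and the job is handed in when it is done.

```bash
ls; mkdir -p pics; python3 - <<'E'
from cell import bot
import cv2,numpy as np
for n in("top","scene"):
    c=bot.read_camera(n); f=c["frame"]
    cv2.imwrite(f"pics/{n}0.png",cv2.resize(f[:,:,::-1],(800,600),interpolation=cv2.INTER_CUBIC))
    print(n,c["fx"],c["fy"],c["cx"],c["cy"],c["rvec"],c["tvec"])
s=bot.read_state();print(s["t"],s["tool_pos"],s["tcp_rot"],bot.grip_depth,s["finger_gap"])
E
```

```text
pics
top 377.3908319230503 377.3908319230503 260.8562093577949 196.22411976801044 [ 2.21166295 -2.15167772  0.12077907] [  50.23959322  503.74883804 1077.71265379]
scene 462.48801164432024 462.48801164432024 263.0962037829026 196.43096392323332 [ 1.74202782  1.85396405 -0.74778194] [ -46.48646249 -325.41668911 1473.51357721]
0.1 [ 237.41553866 -577.79703349  213.38669804] [-3.08103601e+00 -6.08266686e-01  1.97948794e-04] 18.8 90.87010356587929
```

View pics/top0.png

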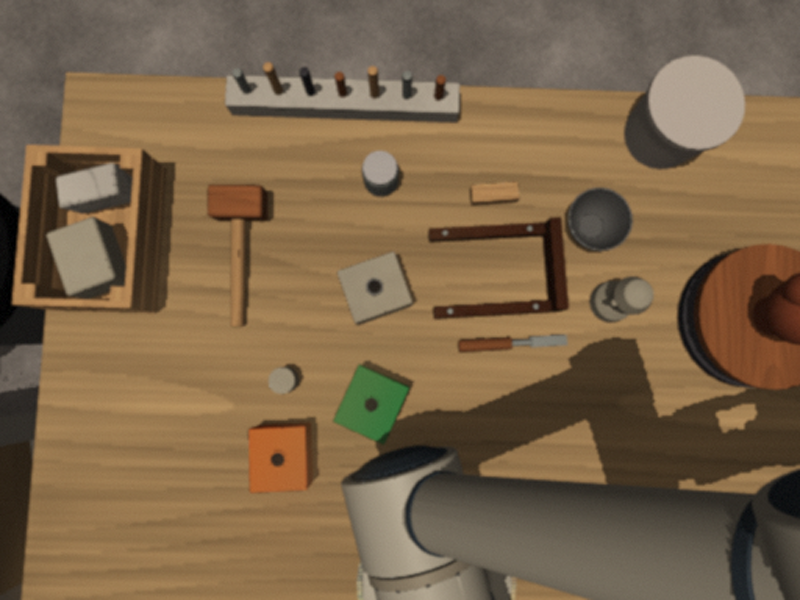

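View pics/scene0.png

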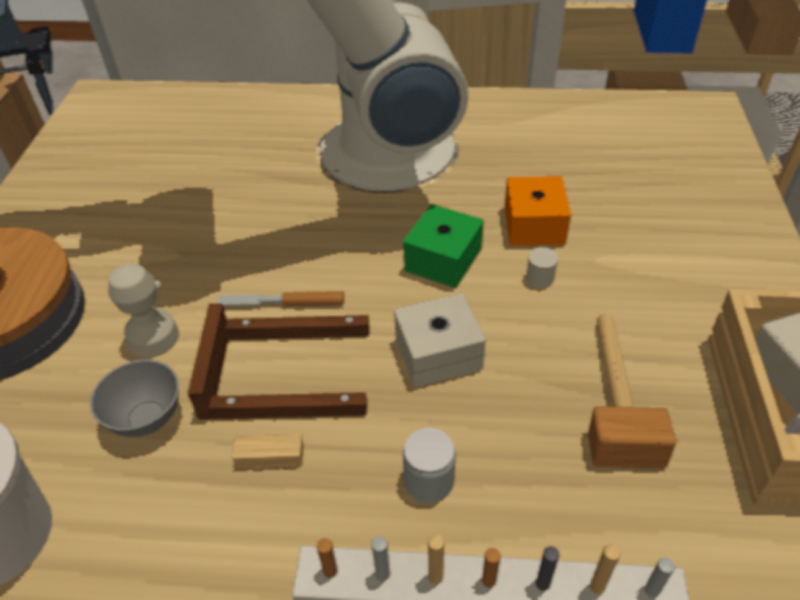

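The top picture shows several candidates. The off-white block is at (375,288) in front of the lane mouth. The green block is at (371,403), the orange one at (278,460), and two grey blocks sit in the crate at (87,187) and (82,257). The off-white block at (375,288) fits: it has the pouring hole and is loose just outside the mouth. I'll enlarge it to confirm.

```bash
python3 - <<'E'
from cell import bot
import cv2,numpy as np
c=bot.read_camera("top"); f=c["frame"]
cv2.imwrite("pics/topraw.png",f[:,:,::-1])
cr=f[134:214,210:370][:,:,::-1]
cv2.imwrite("pics/topcrop.png",cv2.resize(cr,None,fx=5,fy=5,interpolation=cv2.INTER_CUBIC))
c=bot.read_camera("scene"); f=c["frame"]
cv2.imwrite("pics/sceneraw.png",f[:,:,::-1])
cr=f[180:280,115:315][:,:,::-1]
cv2.imwrite("pics/scenecrop.png",cv2.resize(cr,None,fx=4,fy=4,interpolation=cv2.INTER_CUBIC))
E
```

```text
(no output)
```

View pics/topcrop.png

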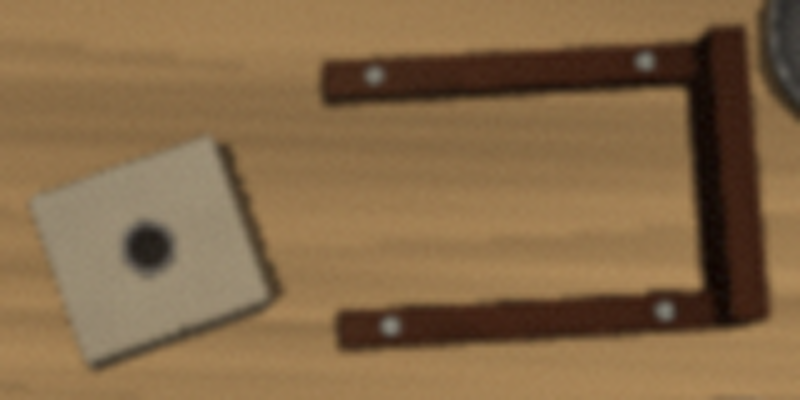

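View pics/scenecrop.png

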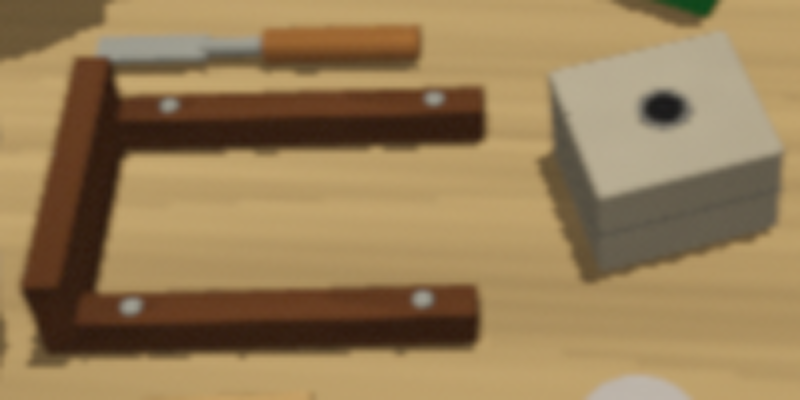

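```bash
cat > h.py <<'E'
import numpy as np,cv2
from scipy.optimize import least_squares
def proj(c,P):
    K=np.array([[c["fx"],0,c["cx"]],[0,c["fy"],c["cy"]],[0,0,1]])
    return cv2.projectPoints(np.asarray(P,float),np.array(c["rvec"]),np.array(c["tvec"]),K,None)[0][:,0]
def T(p,P):
    P=np.asarray(P,float);c,s=np.cos(p[2]),np.sin(p[2])
    return np.c_[P[:,0]*c-P[:,1]*s+p[0],P[:,0]*s+P[:,1]*c+p[1],P[:,2]]
def fit(obs,p0):
    # obs: list of (cam, model pts, px)
    f=lambda p:np.concatenate([(proj(c,T(p,P))-px).ravel() for c,P,px in obs])
    r=least_squares(f,p0,loss="soft_l1");return r.x,np.abs(f(r.x)).reshape(-1,2).round(1)
def crop(px,k,o): return (np.array(px,float)+.5)/k-.5+np.array(o)
L=[[0,85,30],[0,63,30],[0,-63,30],[0,-85,30],[220,85,65],[242,85,65],[242,-85,65],[220,-85,65]]
M=[[-55,50,70],[55,50,70],[55,-50,70],[-55,-50,70]]
def rel(l,m):
    d=np.array(m[:2])-l[:2];c,s=np.cos(l[2]),np.sin(l[2])
    return np.array([c*d[0]+s*d[1],-s*d[0]+c*d[1],(m[2]-l[2]+np.pi)%(2*np.pi)-np.pi])
def world(l,x,y):
    return T(l,[[x,y,0]])[0][:2]
E
python3 - <<'E'
from cell import bot
from h import *
t=bot.read_camera("top");s=bot.read_camera("scene")
lt=crop([(323,64),(325,103),(338,313),(340,349),(710,28),(745,26),(768,315),(730,322)],5,(210,134))
ls=crop([(475,317),(475,287),(484,113),(484,88),(57,290),(25,287),(76,58),(110,60)],4,(115,180))
mt=crop([(30,203),(210,137),(272,297),(95,365)],5,(210,134))
ms=crop([(780,152),(600,198),(550,75),(725,32)],4,(115,180))
l0=[600,100,-1.57];m0=[550,200,-1.3]
for nm,a,b in(("top",[(t,L,lt)],[(t,M,mt)]),("scene",[(s,L,ls)],[(s,M,ms)]),("both",[(t,L,lt),(s,L,ls)],[(t,M,mt),(s,M,ms)])):
    l,e=fit(a,l0);m,e2=fit(b,m0)
    print(nm,l.round(3),m.round(3),"rel",rel(l,m).round(3));print(e.tolist(),e2.tolist())
# tin, plug rough (top image 800 px)
E
```

```text
top [565.688  22.758  -1.483] [531.565 124.12   -1.172] rel [-103.973  -25.067    0.31 ]
[[0.4, 0.3], [0.4, 0.7], [0.1, 0.0], [0.0, 0.3], [0.4, 0.2], [0.2, 0.2], [0.7, 1.1], [0.6, 0.2]] [[0.4, 0.1], [0.3, 0.8], [0.8, 0.1], [0.6, 0.7]]
scene [572.728  22.515  -1.488] [537.751 125.854  -1.201] rel [-105.872  -26.335    0.287]
[[0.4, 0.4], [0.7, 0.3], [0.1, 0.3], [0.3, 0.3], [0.1, 0.2], [2.3, 0.8], [0.7, 0.4], [0.1, 1.1]] [[1.8, 0.2], [0.5, 0.7], [0.8, 0.6], [0.2, 0.5]]
both [569.645  22.39   -1.487] [534.318 125.201  -1.19 ] rel [-105.404  -26.612    0.297]
[[0.2, 1.6], [0.1, 2.1], [0.1, 1.4], [0.0, 1.0], [0.1, 1.2], [0.5, 1.2], [0.8, 0.1], [0.6, 0.9], [0.6, 0.8], [0.9, 1.5], [0.1, 0.7], [0.4, 1.2], [0.4, 1.2], [1.9, 0.3], [0.5, 1.3], [0.3, 2.0]] [[0.5, 1.5], [0.3, 1.6], [0.3, 0.4], [1.4, 0.5], [1.6, 1.2], [0.4, 0.4], [1.1, 1.5], [0.4, 1.7]]
```

The crop confirms the mould: a plain off-white block with a dark hole and a parting line. Its pose in the lane frame is about (-105, -26) mm and +0.30 rad. The two cameras agree on this relative pose, but differ by about 6 mm in absolute world x. Next I'll check clearances and IK for a sideways squaring push from the robot's side.

```bash
cat >> h.py <<'E'
from scipy.spatial.transform import Rotation as Ro
LANE=np.array([569.2,22.6,-1.486])
def ori(l,ang):  # tool pointing down, tool y at lane-frame angle ang
    a=l[2]+ang;y=np.array([np.cos(a),np.sin(a),0]);z=np.array([0,0,-1.])
    return Ro.from_matrix(np.c_[np.cross(y,z),y,z]).as_rotvec()
def ray(c,px,z):
    R=cv2.Rodrigues(np.array(c["rvec"]))[0];t=np.array(c["tvec"])
    d=R.T@np.array([(px[0]-c["cx"])/c["fx"],(px[1]-c["cy"])/c["fy"],1]);o=-R.T@t
    return (o+d*(z-o[2])/d[2])[:2]
E
python3 - <<'E'
from cell import bot
from h import *
t=bot.read_camera("top")
for n,px,z in [("g",(360,365),70),("g",(410,380),70),("g",(383,440),70),("g",(335,415),70),("plug",(283,379),50),("tin",(380,165),80),("malletend",(237,325),30),("mallethead",(263,200),60)]:
    w=ray(t,np.array(px)*.64,z);print(n,rel(LANE,[*w,0])[:2].round(0))
for nm,x,y,angs in(("lat",-105,-102,(0,np.pi)),("latend",-105,-64,(0,np.pi)),("back",-190,0,(np.pi/2,-np.pi/2)),("in",90,0,(np.pi/2,-np.pi/2))):
    for a in angs:
        for z in (200,35):
            q=bot.inverse_kinematics([*world(LANE,x,y),z],ori(LANE,a));print(nm,round(a,2),z,world(LANE,x,y).round(0),None if q is None else np.round(q,2))
E
```

```text
g [-138. -166.]
g [ -51. -198.]
g [-105. -299.]
g [-186. -251.]
plug [-278. -183.]
tin [-83. 191.]
malletend [-362.  -80.]
mallethead [-300.  143.]
lat 0 200 [459. 119.] [ 0.13  0.3   1.72 -0.    1.12  1.61]
lat 0 35 [459. 119.] [ 0.13  0.57  1.9  -0.    0.68  1.61]
lat 3.14 200 [459. 119.] [ 0.13  0.3   1.72  0.    1.12 -1.53]
lat 3.14 35 [459. 119.] [ 0.13  0.57  1.9  -0.    0.68 -1.53]
latend 0 200 [497. 122.] [ 0.12  0.35  1.64 -0.    1.15  1.61]
latend 0 35 [497. 122.] [ 0.12  0.6   1.8  -0.    0.74  1.61]
latend 3.14 200 [497. 122.] [ 0.12  0.35  1.64  0.    1.15 -1.53]
latend 3.14 35 [497. 122.] [ 0.12  0.6   1.8  -0.    0.74 -1.53]
back 1.57 200 [553. 212.] [ 0.27  0.46  1.45 -0.    1.23  0.18]
back 1.57 35 [553. 212.] [ 0.27  0.67  1.6  -0.    0.87  0.18]
back -1.57 200 [553. 212.] [ 0.27  0.46  1.45  0.    1.23 -2.96]
back -1.57 35 [553. 212.] [ 0.27  0.67  1.6   0.    0.87 -2.96]
in 1.57 200 [577. -67.] [-0.22  0.45  1.48 -0.    1.22 -0.3 ]
in 1.57 35 [577. -67.] [-0.22  0.66  1.63 -0.    0.86 -0.3 ]
in -1.57 200 [577. -67.] [-0.22  0.45  1.48  0.    1.22  2.84]
in -1.57 35 [577. -67.] [-0.22  0.66  1.63  0.    0.86  2.84]
```

```bash
python3 - <<'E'
from cell import bot
from h import *
o=ori(LANE,np.pi)
bot.set_gripper(70)
bot.move_pose([*world(LANE,-105,-105),200],o)
bot.move_straight([*world(LANE,-105,-105),35],vel=150)
s=bot.read_state();print(s["t"],s["tool_pos"],s["contact_force"],s["finger_gap"])
g=bot.move_straight([*world(LANE,-105,-76),35],vel=40)
s=bot.read_state();print(s["t"],g,rel(LANE,[*s["tool_pos"][:2],0]),s["contact_force"])
for n in("top","scene"):
    f=bot.read_camera(n)["frame"]; cv2.imwrite(f"pics/{n}1.png",cv2.resize(f[100:300,100:400,::-1],None,fx=2.6,fy=2.6,interpolation=cv2.INTER_CUBIC))
E
```

```text
4.7083 [455.88710922 118.35080985  35.4551045 ] [-2.0084794   1.20516054 -0.68071614] 70.15721880016127
5.5833 False [-104.90592819  -75.64801604    1.486     ] [ 0.00973357 -0.12268641  0.23935799]
```

View pics/top1.png

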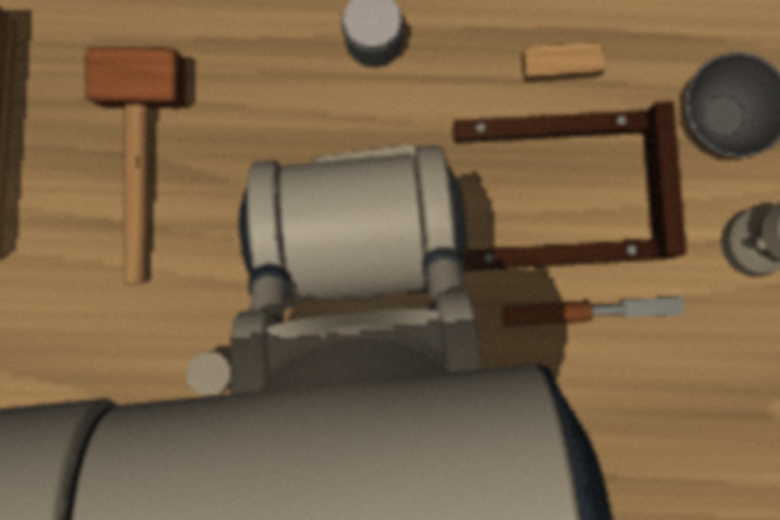

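View pics/scene1.png

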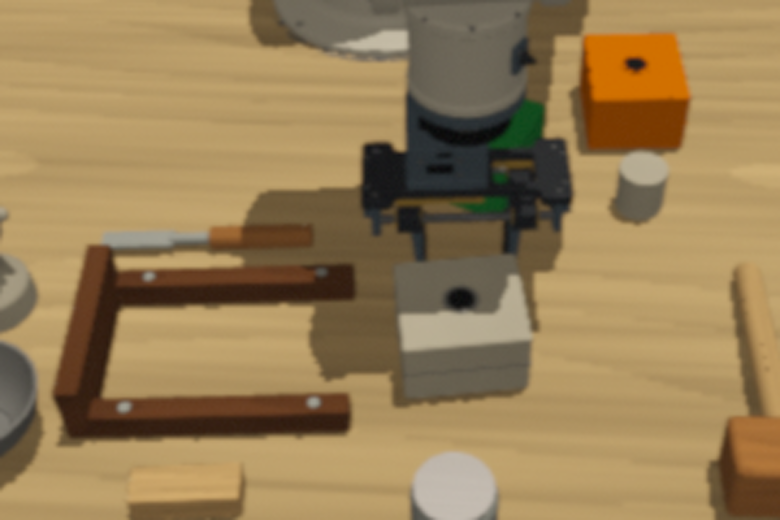

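The scene picture shows both fingers at the near face of the mould, top corners about (397,264), (515,255), (530,334) and (400,350). It is almost square. I'll measure it with the scene camera.

```bash
python3 - <<'E'
from cell import bot
from h import *
s=bot.read_camera("scene")
f=s["frame"]; cv2.imwrite("pics/scene2.png",cv2.resize(f[190:260,240:320,::-1],None,fx=8,fy=8,interpolation=cv2.INTER_CUBIC))
E
```

```text
(no output)
```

View pics/scene2.png

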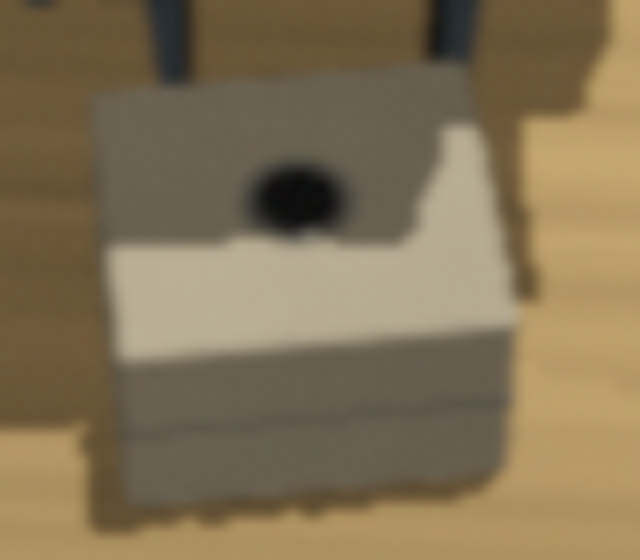

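```bash
python3 - <<'E'
from cell import bot
from h import *
s=bot.read_camera("scene")
m,e=fit([(s,M,crop([(518,328),(118,360),(92,95),(468,65)],8,(240,190)))],[540,120,-1.4])
print(rel([572.7,22.5,-1.488],m).round(3),e.tolist())
E
```

```text
[-9.643e+01 -3.067e+00  7.500e-02] [[0.3, 0.3], [0.2, 0.5], [0.2, 0.5], [0.1, 0.5]]
```

```bash
python3 - <<'E'
from cell import bot
from h import *
bot.move_straight([*world(LANE,-105,-82),35],vel=60)
bot.move_straight([*world(LANE,-96,-82),35],vel=60)
bot.move_straight([*world(LANE,-96,-68.5),35],vel=30)
s=bot.read_state();print(s["t"],rel(LANE,[*s["tool_pos"][:2],0]),s["contact_force"])
bot.move_straight([*world(LANE,-96,-90),35],vel=80)
bot.move_straight([*world(LANE,-96,-90),210],vel=200)
bot.move_pose([*world(LANE,-215,0),210],ori(LANE,np.pi/2))
print(bot.read_state()["t"])
for n in("top","scene"):
    f=bot.read_camera(n)["frame"]; cv2.imwrite(f"pics/{n}3.png",cv2.resize(f[134:214,210:370,::-1] if n=="top" else f[180:280,115:315,::-1],(800,400),interpolation=cv2.INTER_CUBIC))
E
```

```text
6.9333 [-95.99668601 -68.20793256   1.486     ] [0.69354583 0.13644881 0.10249185]
9.9917
```

View pics/top3.png

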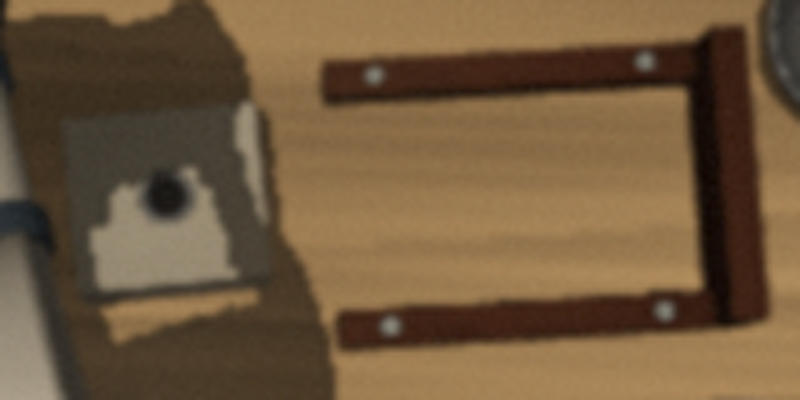

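View pics/scene3.png

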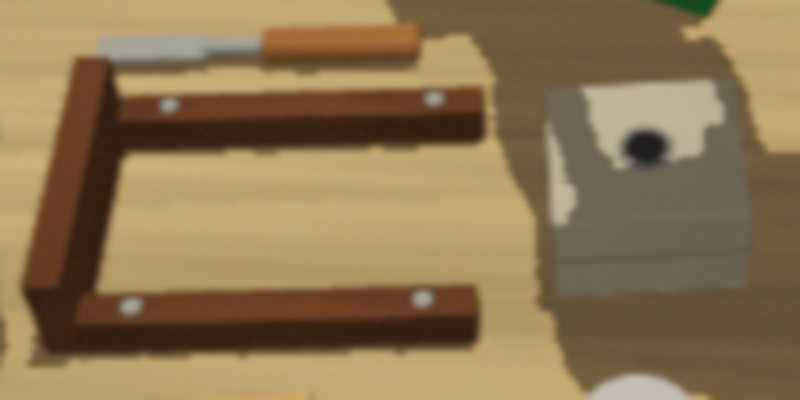

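Both pictures show the mould square before the mouth. Its top corners are about (65,122), (253,105), (268,279) and (86,294) in the top crop, and (546,90), (736,80), (751,212) and (553,225) in the scene crop.

```bash
python3 - <<'E'
from cell import bot
from h import *
t=bot.read_camera("top");s=bot.read_camera("scene")
m,e=fit([(t,M,crop([(65,122),(253,105),(268,279),(86,294)],5,(210,134)))],[540,120,-1.4]);print(rel([565.7,22.75,-1.483],m).round(3),e.tolist())
m,e=fit([(s,M,crop([(751,212),(553,225),(546,90),(736,80)],4,(115,180)))],[540,120,-1.4]);print(rel([572.7,22.5,-1.488],m).round(3),e.tolist())
E
```

```text
[-9.3623e+01  2.7760e+00  3.2000e-02] [[0.6, 0.2], [0.8, 0.3], [1.1, 0.0], [1.7, 0.6]]
[-9.4856e+01  1.3200e+00  3.9000e-02] [[1.0, 0.6], [0.4, 0.1], [0.2, 0.5], [0.1, 0.4]]
```

```bash
python3 - <<'E'
from cell import bot
from h import *
bot.set_gripper(66)
bot.move_pose([*world(LANE,-205,2),210],ori(LANE,np.pi/2))
bot.move_straight([*world(LANE,-205,2),35],vel=150)
bot.move_straight([*world(LANE,-137,2),35],vel=50)
s=bot.read_state();print(s["t"],rel(LANE,[*s["tool_pos"][:2],0]),s["contact_force"])
for n in("top","scene"):
    f=bot.read_camera(n)["frame"]; cv2.imwrite(f"pics/{n}4.png",cv2.resize(f[134:214,210:370,::-1] if n=="top" else f[180:280,115:315,::-1],(800,400),interpolation=cv2.INTER_CUBIC))
E
```

```text
13.5583 [-137.01142068    1.86479572    1.486     ] [ 0.02191681  0.19494824 -0.02270258]
```

View pics/top4.png

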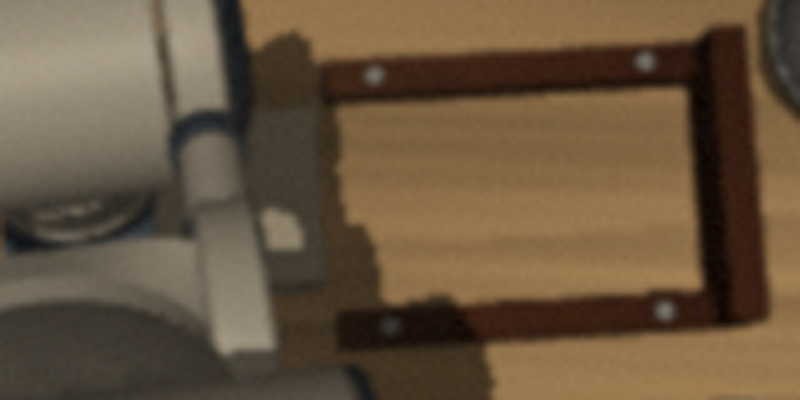

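View pics/scene4.png

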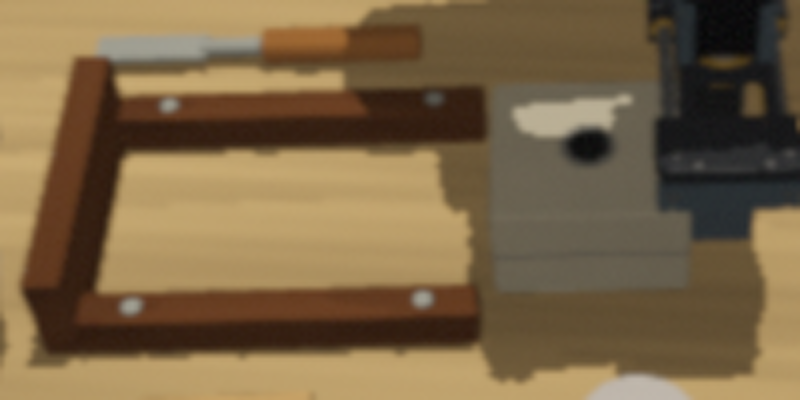

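```bash
python3 - <<'E'
from cell import bot
from h import *
t=bot.read_camera("top");s=bot.read_camera("scene")
MM=[[-55,50,70],[55,50,70],[55,-50,70],[0,0,70]]
m,e=fit([(s,MM,crop([(690,211),(493,217),(488,86),(588,146)],4,(115,180)))],[540,120,-1.4]);print(rel([572.7,22.5,-1.488],m).round(3),e.tolist())
m,e=fit([(t,[M[1],M[2]],crop([(305,106),(318,282)],5,(210,134)))],[540,120,-1.4]);print(rel([565.7,22.75,-1.483],m).round(3),e.tolist())
f=t["frame"][145:200,250:290,::-1];cv2.imwrite("pics/t5.png",cv2.resize(cv2.convertScaleAbs(f,alpha=1.8),None,fx=10,fy=10,interpolation=cv2.INTER_CUBIC))
E
```

```text
[-6.1956e+01 -2.7100e+00  3.2000e-02] [[0.8, 0.1], [0.8, 0.8], [0.1, 0.5], [0.1, 0.2]]
[-6.7787e+01  9.8300e-01  9.0000e-03] [[0.0, 0.0], [0.0, 0.0]]
```

View pics/t5.png

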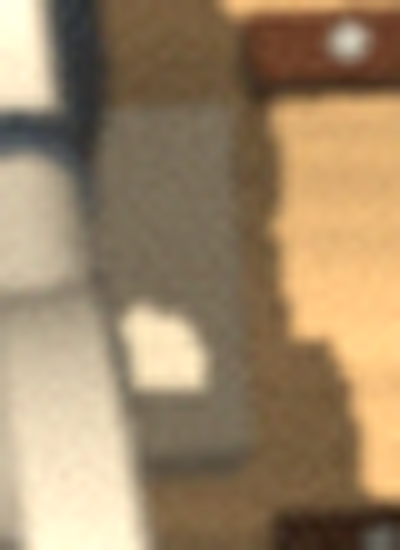

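The scene camera gives y about -3 mm and the top camera about +1 mm. The mould is nearly square, with at least 9 mm clearance on each side, so I'll enter partway and look again.

```bash
python3 - <<'E'
from cell import bot
from h import *
bot.move_straight([*world(LANE,-40,2),35],vel=50)
s=bot.read_state();print(s["t"],rel(LANE,[*s["tool_pos"][:2],0]),s["contact_force"])
for n in("top","scene"):
    f=bot.read_camera(n)["frame"]; cv2.imwrite(f"pics/{n}6.png",cv2.convertScaleAbs(cv2.resize(f[134:214,210:370,::-1] if n=="top" else f[180:280,115:315,::-1],(800,400),interpolation=cv2.INTER_CUBIC),alpha=1.5))
E
```

```text
15.85 [-40.03359956   2.0750177    1.486     ] [ 0.00075831  0.11988162 -0.1274478 ]
```

View pics/top6.png

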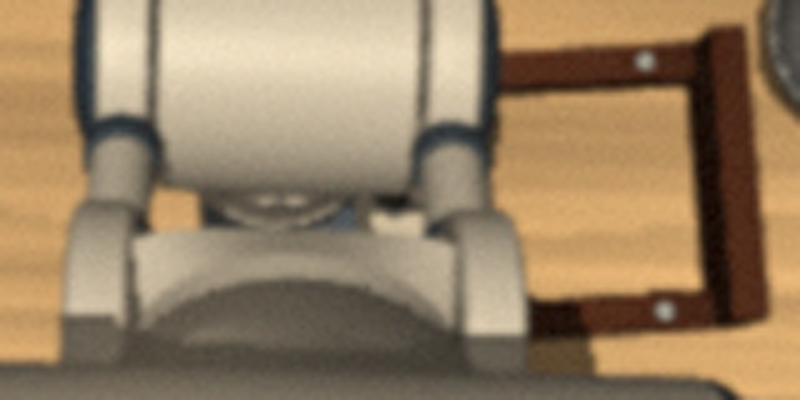

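View pics/scene6.png

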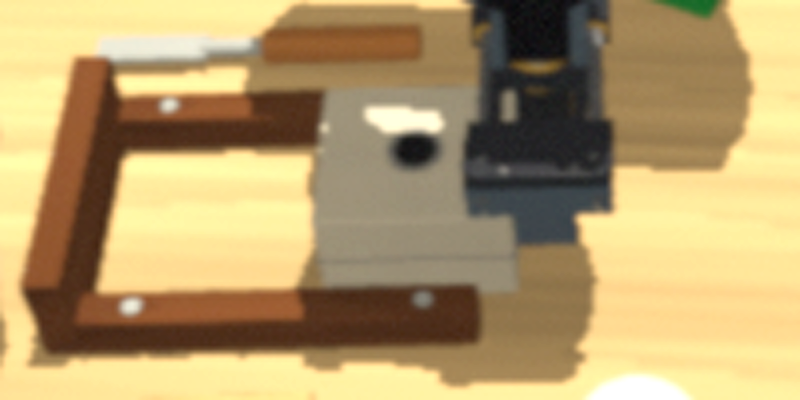

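```bash
python3 - <<'E'
from cell import bot
from h import *
s=bot.read_camera("scene")
MM=[[-55,50,70],[55,50,70],[55,-50,70],[0,0,70]]
m,e=fit([(s,MM,crop([(518,217),(318,220),(322,90),(414,149)],4,(115,180)))],[540,50,-1.4]);print(rel([572.7,22.5,-1.488],m).round(3),e.tolist())
# predicted corners for a perfectly placed mould (y=0,yaw=0) at the same x
l=np.array([572.7,22.5,-1.488]);x=rel(l,m)[0];w=world(l,x,0)
print(((proj(s,T([*w,l[2]],MM))-[115,180]+.5)*4-.5).round(0).tolist())
E
```

```text
[33.373 -2.51   0.041] [[0.1, 0.7], [0.9, 1.3], [0.2, 0.4], [0.8, 0.1]]
[[514.0, 221.0], [310.0, 226.0], [326.0, 89.0], [417.0, 153.0]]
```

```bash
python3 - <<'E'
from cell import bot
from h import *
def p(g=None):
    s=bot.read_state();print(round(s["t"],2),g,rel(LANE,[*s["tool_pos"][:2],0])[:2].round(1),np.round(s["contact_force"],1))
bot.move_straight([*world(LANE,76,2),35],vel=60);p()
g=bot.move_straight([*world(LANE,106,2),35],vel=15,guard=10);p(g)
f=bot.read_camera("scene")["frame"]; cv2.imwrite("pics/scene7.png",cv2.convertScaleAbs(cv2.resize(f[180:280,115:315,::-1],(800,400),interpolation=cv2.INTER_CUBIC),alpha=1.5))
E
```

```text
18.08 None [76.6  1.9] [-0.  -0.8 -0.2]
19.18 True [90.7  1.8] [0.7 3.3 1.5]
```

View pics/scene7.png

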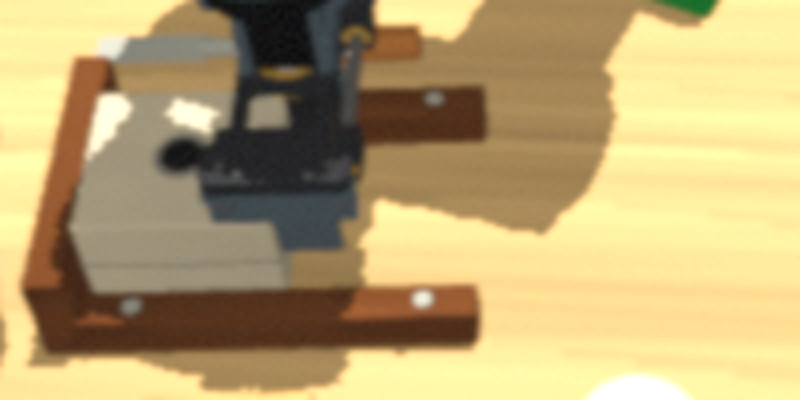

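The guard tripped where I expected the stop board, and the scene shows the mould's leading edge at the board. I'll press a little more to seat it flush, then retreat and check.

```bash
python3 - <<'E'
from cell import bot
from h import *
def p(g=None):
    s=bot.read_state();print(round(s["t"],2),g,rel(LANE,[*s["tool_pos"][:2],0])[:2].round(1),np.round(s["contact_force"],1))
g=bot.move_straight([*world(LANE,97,2),35],vel=10,guard=20);p(g)
bot.move_straight([*world(LANE,60,2),35],vel=60)
bot.move_straight([*world(LANE,60,2),220],vel=200)
bot.move_pose([*world(LANE,-230,0),260],ori(LANE,np.pi/2));p()
for n in("top","scene"):
    f=bot.read_camera(n)["frame"]; cv2.imwrite(f"pics/{n}8.png",cv2.convertScaleAbs(cv2.resize(f[134:214,210:370,::-1] if n=="top" else f[180:280,115:315,::-1],(800,400),interpolation=cv2.INTER_CUBIC),alpha=1.3))
E
```

```text
19.57 True [90.6  1.3] [-0.6  1.3  0.3]
22.43 None [-2.289e+02  2.000e-01] [-0.1  0.6 -0.5]
```

View pics/top8.png

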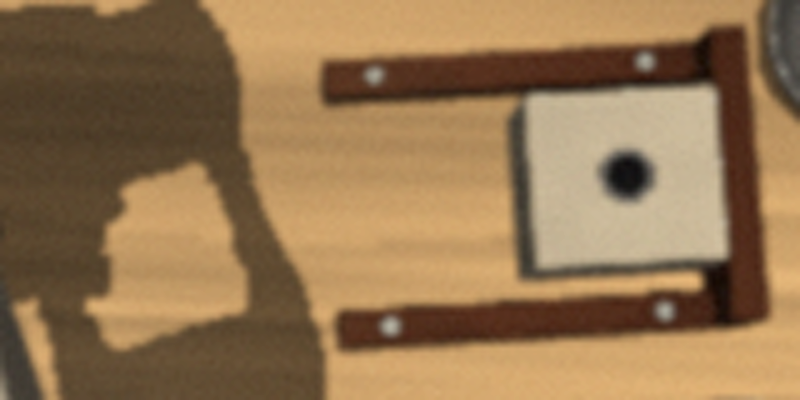

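View pics/scene8.png

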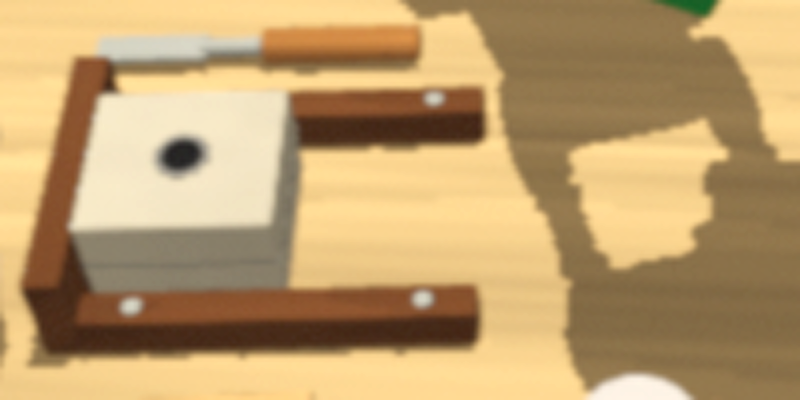

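The top view shows the mould against the board, with corners (524,92), (717,84), (729,262) and (535,272) and clear gaps to both rails. I'll fit its final pose.

```bash
python3 - <<'E'
from cell import bot
from h import *
t=bot.read_camera("top");s=bot.read_camera("scene")
m,e=fit([(t,M,crop([(524,92),(717,84),(729,262),(535,272)],5,(210,134)))],[570,-140,-1.5]);print(rel([565.7,22.75,-1.483],m).round(3),e.max())
m,e=fit([(s,M,crop([(273,225),(72,231),(98,94),(290,93)],4,(115,180)))],[570,-140,-1.5]);print(rel([572.7,22.5,-1.488],m).round(3),e.max())
f=t["frame"];cv2.imwrite("pics/topend.png",cv2.resize(f[:,:,::-1],(800,600)))
E
```

```text
[ 1.65267e+02  5.28000e-01 -1.30000e-02] 0.5
[1.63796e+02 8.40000e-02 9.00000e-03] 1.0
```

View pics/topend.png

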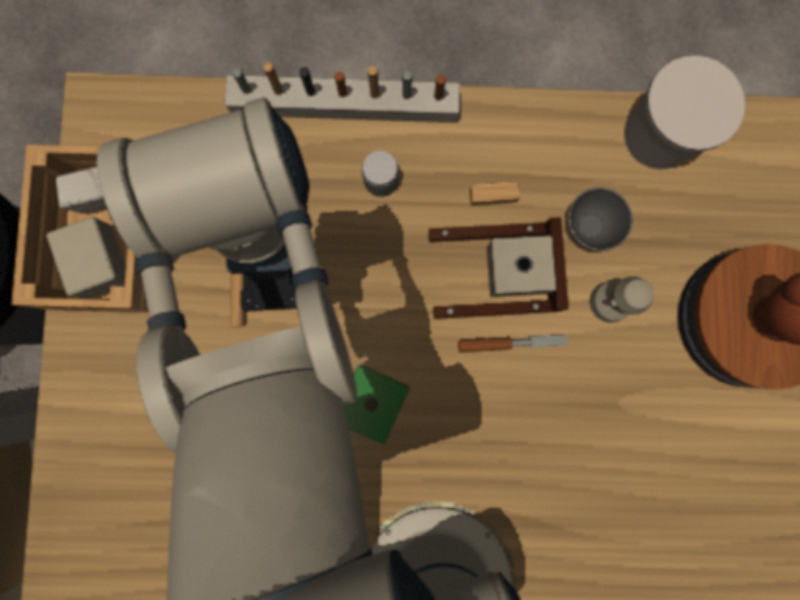

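```bash
python3 -c "
from cell import bot
bot.hand_in();print(bot.read_state()['t'])"
```

```text
the job is handed in; nothing more can be done
the job is handed in; nothing more can be done
```

The mould is in the lane, square against the stop board, and I handed the job in at about 22.5 s of the 64 s allowed. I squared and centred it from the robot's side with two open fingers. I then pushed it in from behind at 35 mm height, above the rails, until the force guard tripped at the board, pressed lightly once more and backed off.

**Final position:** in the lane frame the top camera gives (165.3, 0.5) mm and -0.013 rad, and the scene camera gives (163.8, 0.1) mm and +0.009 rad. Fully seated would be (165, 0). That leaves about 12 mm to each rail.

**Contact and bystanders:** no rail contact showed in any picture or force reading. In the final pictures the tin, wedge, bowl, bust, chisel and green block are where they were. The arm hid the plug, the orange block and most of the mallet in the last top view, so I did not re-check those.

**Disagreements:**
- The two cameras differed by about 7 mm in absolute world x, but agreed within a few mm on where the mould was relative to the lane. I relied on that relative position.
- Midway, with the arm hiding part of the mould, the scene camera read a yaw of about 0.04 rad. The clear final views did not show it.

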